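# Clear the anvil of a dial thickness gauge and hold its lift lever open

### The job

The dial thickness gauge must take the next core slice: first, with the gauge's lever left alone, wipe all the loose stone chips off its steel anvil plate onto the bench with the wooden scraper block (fingers stay off the chips), and put the scraper back down on the bench. Then, with the gripper itself, pull the sprung lift lever forward, towards the front of the gauge, until it is hard against its stop and its spindle foot stands fully raised; the lever springs back if let go, so the program finishes while still holding it there. Leave the other things on the bench where they are.

Things in the scene. Friction and masses are not known exactly. Their poses are not given: they have to be found in the camera images.
- gauge: Dial thickness gauge, fixed to the bench: grey base 240 x 110 mm (own x, y), 34 mm high, with a steel anvil plate on its front part and a column with a grey head and a round dial at the back. Origin: centre of the base's underside, z up; its front faces its own -x. Column 22 mm thick at x = +98 mm, top z = 168; head x = +41 to +87, y = -22 to +22, z = 90 to 160 mm; dial face at x = +31 mm
- lift_lever (a joint): Yoke lever on the gauge's head, in rad: 0 at rest, where its spring holds it, leaning 0.44 rad back (to the gauge's +x) from upright; grows as its grip goes over and forward, to the gauge's -x; hard stop at 1.2 (0.76 rad forward of upright). Pivot axis parallel to the gauge's y at x = +64, z = 128 mm. Takes 2 N at the grip to start, 7 N at the stop; springs back if let go. Raises the foot 12.5 mm per rad
- lever_grip (a point): Middle of the lever's cross grip, a black round bar 14 mm thick and 58 mm long (along the gauge's y) between the yoke's two 7 mm rods (72 mm apart), 85 mm from the pivot axis; moves with the lever. In the gauge's frame at rest x = +100, y = 0, z = 205 mm; at the stop x = +5, y = 0, z = 190 mm. Free above and before and behind: it can be straddled from above, fingers before and behind
- plate_front (a point): Middle of the top front edge of the flat steel anvil plate, 40 mm above the bench, at x = -120, y = 0 mm in the gauge's frame; axes as the gauge's. The plate reaches from here 152 mm back (+x) and 55 mm to each side, flush with the base's front and sides, no rim; nothing stands over it
- spindle_foot (a point): Underside of the spindle foot: 0.5 mm above the anvil plate when the lever is at rest, 15 mm higher when the lever is at its stop
- scraper: Scraper block standing upright on its wiping edge on the bench behind the gauge: wooden grip 20 mm thick (own x), 100 mm long (own y), over a steel edge 16 mm thick; 55 mm high in all, about 120 g. Origin: centre of its underside, z up. To be gripped across its 20 mm
- spindle_mixer: Tall grey mixer, fixed on the bench to the right of the gauge, only to be kept clear of: its head (180 x 105 mm along its own x and y, x = -53 to +127, z = 308 to 490 mm) overhangs a low foot and a column. Origin: on the bench below the head. The arm starts on its right, the work lies to its left: go round it on the robot's side
- chip_1: One of four loose grey stone chips, 13 to 17 mm long, 10 to 13 mm wide, 10 to 12 mm high, 12 g, lying at the start on the front part of the anvil plate (at most 45 mm from its middle line and 2 to 70 mm behind its front edge). Origin: centre of its underside
- chip_2: One of four loose grey stone chips, 13 to 17 mm long, 10 to 13 mm wide, 10 to 12 mm high, 12 g, lying at the start on the front part of the anvil plate (at most 45 mm from its middle line and 2 to 70 mm behind its front edge). Origin: centre of its underside
- chip_3: One of four loose grey stone chips, 13 to 17 mm long, 10 to 13 mm wide, 10 to 12 mm high, 12 g, lying at the start on the front part of the anvil plate (at most 45 mm from its middle line and 2 to 70 mm behind its front edge). Origin: centre of its underside
- chip_4: One of four loose grey stone chips, 13 to 17 mm long, 10 to 13 mm wide, 10 to 12 mm high, 12 g, lying at the start on the front part of the anvil plate (at most 45 mm from its middle line and 2 to 70 mm behind its front edge). Origin: centre of its underside
- core_slice: Flat round slice of stone core, 54 mm across, 10 mm high, the next specimen, lying on the bench; stays where it is. Origin: centre of its underside
- sample_jar_3: Sample jar with a white cap, 45 mm across, 63 mm high, on the bench; stays where it is
- crucible_2: White porcelain crucible, 44 mm across, 36 mm high, on the bench; stays where it is
- beaker_3: Small glass beaker, about 50 mm across, 56 mm high, on the bench; stays where it is

How it is judged:
On the way, in this order (a step that is already met when the one before it is completed fails the run):
1. all four chips are off the gauge, lying on the bench, the lever still at rest (height (world z) of each of chip_1, chip_2, chip_3, chip_4 below 0.03 m and horizontal distance between each of chip_1, chip_2, chip_3, chip_4 and gauge below 0.35 m and value of joint lift_lever below 0.12 rad), for 0.2 s.
2. the scraper is put down on the bench and let go, the lever still at rest (height (world z) of scraper below 0.03 m and contact force between the fingers and scraper below 0.1 N and linear speed of scraper below 0.02 m/s and value of joint lift_lever below 0.12 rad), for 0.2 s.
At the end, for the whole second after the job is handed in: The gripper's fingers hold the lift lever (contact over 2 N) within 0.07 rad of its stop (over 1.13 rad), still, the spindle foot raised by 13 mm or more; all four chips lie on the bench (below 30 mm) within 0.35 m of the gauge; the scraper rests on the bench, untouched by the fingers (value of joint lift_lever above 1.13 rad and velocity of joint lift_lever between -0.1 and 0.1 rad/s and height (world z) of spindle_foot above 0.0535 m and contact force between the fingers and lift_lever above 2 N and height (world z) of each of chip_1, chip_2, chip_3, chip_4, scraper below 0.03 m and horizontal distance between each of chip_1, chip_2, chip_3, chip_4 and gauge below 0.35 m and contact force between the fingers and scraper below 0.1 N and linear speed of scraper below 0.02 m/s); the arm keeps its last pose, push and grip.
It fails at once if the lever is moved while a chip is still on the gauge (value of joint lift_lever above 0.15 rad and height (world z) of any of chip_1, chip_2, chip_3, chip_4 above 0.035 m).
It fails at once if the fingers touch a chip (contact force between the fingers and chip_1 above 0.5 N or contact force between the fingers and chip_2 above 0.5 N or contact force between the fingers and chip_3 above 0.5 N or contact force between the fingers and chip_4 above 0.5 N).
It fails at once if another thing on the bench is moved by more than 30 mm (distance of any of core_slice, sample_jar_3, crucible_2, beaker_3 from where it was at the start of the episode above 0.03 m).
It also fails if it takes over 70 s, if anything falls off the work surface, if the arm or the gripper's body presses on something with over 40 N, if the wrist force passes 120 N, or if a joint passes its speed limit or range.

### The arm

A 7-joint arm with a two-finger parallel gripper is mounted at the origin on the work surface; the furniture and walls round the work are solid. World frame = base frame: x ahead of the robot, y to its left, z up, the work surface at z = 0. Lengths are in m, angles in rad, forces in N, time in s.
With the tool pointing down it reaches from about 0.4 to 0.875 m from the base axis. Payload 6.5 kg.
Tool frame: the origin (TCP) lies midway between the tips of the shut fingers; the grasp point (between the pads) lies 19 mm behind it; z points along the fingers, y is the direction in which the jaws open and shut (so a half turn about z gives the same grasp; the last joint's range is limited). The gripper opens to 88 mm and grips with 3 to 60 N. Pads are 18 mm wide; open, the fingers measure 123 mm over their backs; the gripper's body (75 mm by 187 mm) begins 45 mm behind the grasp point.
Start: joints at [1.257, 0.536, -0.004, 1.538, 0.003, 1.067, -0.071], TCP at [0.159, -0.63, 0.239] pointing down, gripper open.
Joint ranges: [-2.7, 2.7], [-0.37, 2.16], [-1.27, 1.26], [0.24, 2.4], [-1.31, 4.45], [0.19, 1.91], [-2.76, 2.76]. Speed limits (rad/s): [2.39, 2.39, 3.14, 3.14, 3.14, 3.14, 3.14].

### API

Orientations are given as a unit quaternion [x, y, z, w].
In Python, from bench import r gives the robot as it stands.
- The arm moves only by the shell command python3 -m handwheel 'ROWS' [OPENING] [FORCE]. ROWS is JSON, one flat list of numbers, 6 for each row, row after row: the shift along the tool's x, y, z in mm, then the turn, a rotation vector about the tool's x, y, z in rad. A call has 1 to 12 rows; each row shifts and turns the commanded pose from where the row before left it, along the tool's axes as they then stand; what a row does not reach is not made up. A row lasts 1/10 s, in which the tool goes at most 50 mm and 8.59 degrees, less where a joint would pass 70% of its speed; a pose out of reach is approached as far as the arm can. A call with a gripper value outside its range is refused whole. OPENING is the finger opening in mm, from 0 to 88.1, set as the call begins (- or left out, the last holds). The fingers move at their own pace and stop on an object; FORCE is the grip in N (left out, the last holds). Time passes only in rows, so rows that do not move let the fingers close. It gives the time, the measured TCP pose, the force and the opening at its end, in the units of the state.
- r.state(): the state, without advancing time (a new reading comes with each control period).
- r.get_image(name): name is "scene" or "top"; returns a dict with "img" (480x640x3 uint8, red, green, blue), "depth" (480x640 float32, m along the optical axis (not along the pixel's ray), 0 where there is no reading), "fx", "fy", "cx", "cy" (pixels), "view" (4x4, takes a point from world to camera coordinates). Camera axes: x right, y down, z forward; pixel columns grow to the right and rows downward; lengths in m; the calibration is good to about 2 mm. A picture is of the moment at which its call begins.
- r.hand_in(): hands the job in, once; it reports no verdict.
The state is a dict: "t": time; "joint_pos": joint angles; "joint_velocities": joint speeds; "tau": joint torques, N m; "position": TCP position; "eef_rot": TCP orientation; "contact_force": force on the tool from outside, world axes, zero at the start; "ft_torque": the same for the moment, N m; "gripper_width": finger opening in m.
Only numpy, scipy, OpenCV 4.12 (cv2) and the standard library are available. Lean on these libraries where they do the work, as an engineer would, in place of code of your own. Each camera call takes 0.05 s, during which the arm holds its last target. There are 200 camera calls.

## Working session

There is one attempt and no reset: what is moved stays moved. The work goes in short steps, Python scripts to look and compute and a shell command to move; the robot and the scene stay as the last step left them, time stands still between calls to the robot, and variables do not carry over. Pictures are saved under pics/ and viewed, on a budget of 10 in all, crops included, one or two more only if the job needs it, and the job is handed in when it is done.

```bash
mkdir -p pics; ls
python3 - <<'E'
from bench import r
import cv2,numpy as np
for n in("scene","top"):
    d=r.get_image(n); cv2.imwrite(f"pics/{n}0.png",d["img"][:,:,::-1]); np.savez(f"pics/{n}0.npz",**d)
    print(n,d["fx"],d["fy"],d["cx"],d["cy"],np.round(d["view"],3).tolist())
print(r.state())
E
```

```text
pics
scene 553.7160538915142 553.7160538915142 319.08282974096574 236.74917087740963 [[-0.622, -0.783, 0.004, 0.251], [-0.383, 0.299, -0.874, 0.357], [0.683, -0.545, -0.486, 0.727], [0.0, 0.0, 0.0, 1.0]]
top 565.5081700474514 565.5081700474514 311.59204146148073 231.3959745524298 [[-0.029, -0.999, 0.025, -0.124], [-0.993, 0.026, -0.114, 0.534], [0.113, -0.028, -0.993, 1.023], [0.0, 0.0, 0.0, 1.0]]
{'t': 0.1, 'joint_pos': array([ 1.25680255,  0.53711712, -0.00442213,  1.53876677,  0.0026114 ,
        1.06731529, -0.07119132]), 'joint_velocities': array([ 0.0010528 , -0.00185896, -0.00098272, -0.00102386,  0.00050764,
       -0.00205409, -0.00154242]), 'tau': array([ 3.77075761e-03, -5.72068584e+01,  9.94036943e-01, -2.52229357e+01,
       -5.62063744e-02,  1.34582238e-02,  6.04667616e-05]), 'position': array([ 0.15925873, -0.6296083 ,  0.23791249]), 'eef_rot': array([ 9.92329844e-01,  1.23615693e-01, -1.66322879e-04, -7.83016660e-04]), 'contact_force': array([-0.26104598, -0.05716832,  0.49512061]), 'ft_torque': array([-0.07490733,  0.03108091, -0.01075464]), 'gripper_width': 0.08811324683773761}
```

View pics/top0.png

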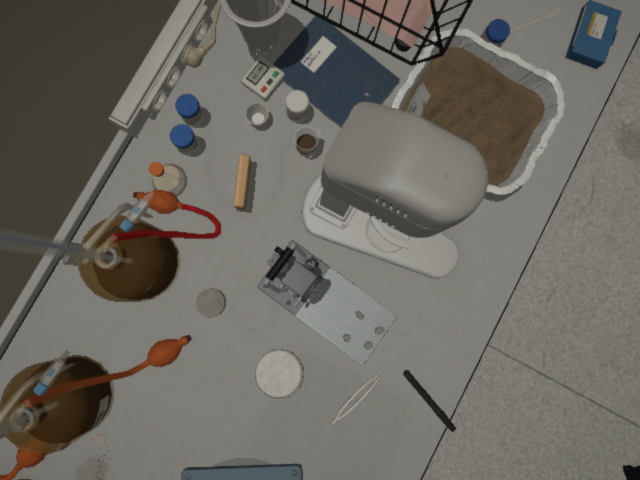

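View pics/scene0.png

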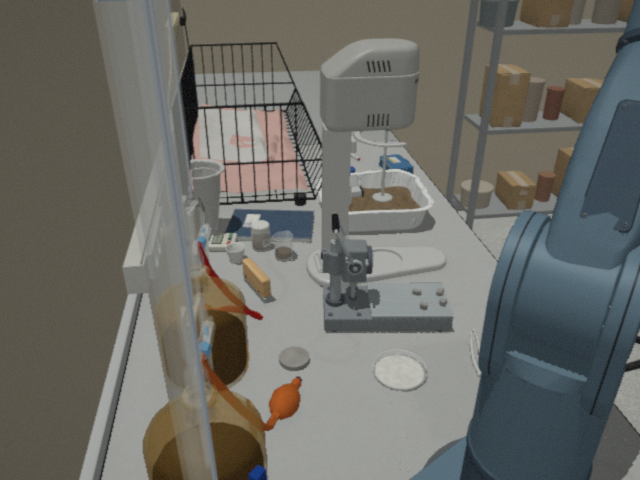

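The top view shows the gauge with its plate's front corners near (396,320) and (363,362), chips at (360,315), (379,330), (347,338) and (368,345), the scraper at (243,181), the lever grip at (280,262), and the mixer head around (405,165). The scene view agrees with this layout.

```bash
cat > h.py <<'E'
import numpy as np,cv2
def ray(d,u,v,z):
    "intersect pixel ray with world plane z"
    V=np.array(d["view"]);R=V[:3,:3];c=-R.T@V[:3,3]
    k=R.T@np.array([(u-d["cx"])/d["fx"],(v-d["cy"])/d["fy"],1]);return c+k*(z-c[2])/k[2]
def cloud(d):
    V=np.array(d["view"]);R=V[:3,:3];c=-R.T@V[:3,3]
    v,u=np.mgrid[:480,:640];D=d["depth"]
    P=np.stack([(u-d["cx"])/d["fx"]*D,(v-d["cy"])/d["fy"]*D,D],-1)
    return P@R+c   # (480,640,3) world
E
python3 - <<'E'
from h import *
d=np.load("pics/top0.npz");W=cloud(d)
np.set_printoptions(precision=4,suppress=True)
g=d["img"].astype(int);dep=d["depth"]>0
print("bench z",np.median(W[380:400,200:240,2]))
# plate: z within 36..43mm in region
m=np.zeros((480,640),bool);m[235:370,250:405]=1
pm=m&dep&(W[...,2]>.037)&(W[...,2]<.0435)
P=W[pm];print("plate n",len(P),"z",np.median(P[:,2]))
rc=cv2.minAreaRect((P[:,:2]*1000).astype(np.float32));print("plate rect",rc,cv2.boxPoints(rc))
for uv in((396,320),(363,362)):print("corner",ray(d,*uv,.04))
for uv in((360,315),(379,330),(347,338),(368,345)):print("chip",ray(d,*uv,.05),W[uv[1],uv[0]])
def obj(n,r,zl,zh):
    y0,y1,x0,x1=r;w=W[y0:y1,x0:x1].reshape(-1,3);w=w[(w[:,2]>zl)&(w[:,2]<zh)]
    rc=cv2.minAreaRect((w[:,:2]*1000).astype(np.float32));print(n,len(w),"zmed",np.median(w[:,2]),rc,"mean",w.mean(0))
obj("scraper",(145,220,225,260),.045,.065)
obj("core",(280,325,185,235),.006,.02)
obj("grip",(240,290,255,300),.19,.22)
obj("head",(240,300,270,330),.15,.17)
obj("mixhead",(80,240,310,500),.40,.51)
obj("mixall",(80,290,290,500),.30,.51)
for n,uv in dict(jar=(297,101),cruc=(258,117),beak=(306,141),blue=(182,138),jarw=(168,178)).items():print(n,W[uv[1],uv[0]])
obj("flask",(215,310,70,190),.03,.6)
obj("tallest left",(180,300,60,225),.15,.6)
E
```

```text
bench z -0.00046067853799558467
plate n 4367 z 0.039755100659364384
plate rect ((399.7799377441406, -162.52041625976562), (238.75091552734375, 109.9023666381836), 52.05263900756836) [[ 283.0383 -222.8655]
 [ 369.7047 -290.4486]
 [ 516.5215 -102.1753]
 [ 429.8552  -34.5923]]
corner [ 0.3627 -0.2882  0.04  ]
corner [ 0.2895 -0.2248  0.04  ]
chip [ 0.3741 -0.2216  0.05  ] [ 0.374  -0.2217  0.0492]
chip [ 0.3463 -0.2549  0.05  ] [ 0.3464 -0.2546  0.0519]
chip [ 0.3339 -0.1966  0.05  ] [ 0.3341 -0.1963  0.053 ]
chip [ 0.3203 -0.2339  0.05  ] [ 0.3201 -0.2342  0.0478]
scraper 595 zmed 0.053948196396788495 ((626.4136962890625, -11.31524658203125), (20.457908630371094, 100.27159881591797), 82.4483413696289) mean [ 0.6251 -0.0117  0.0537]
core 625 zmed 0.009505279362827634 ((404.2457275390625, 54.240142822265625), (52.55952072143555, 50.224491119384766), 88.3281021118164) mean [0.4044 0.0545 0.0096]
grip 438 zmed 0.20941436091714738 ((460.6407775878906, -84.41935729980469), (18.00836181640625, 78.22062683105469), 51.7053108215332) mean [ 0.4613 -0.0835  0.2082]
head 980 zmed 0.159243797493161
[... 269 characters left out ...]
97753906) mean [ 0.5484 -0.2319  0.471 ]
mixall 16033 zmed 0.47848476759638425 ((550.3941650390625, -234.47247314453125), (177.40626525878906, 113.0442886352539), 57.72148132324219) mean [ 0.545  -0.2305  0.4614]
jar [ 0.7717 -0.1182  0.0622]
cruc [ 0.7621 -0.0415  0.0023]
beak [ 0.7071 -0.1338  0.0192]
blue [0.7049 0.0941 0.0652]
jarw [0.6306 0.1191 0.0671]
flask 7267 zmed 0.15642164235556721 ((486.89056396484375, 202.39663696289062), (230.55458068847656, 145.85752868652344), 82.3977279663086) mean [0.4788 0.1606 0.1693]
tallest left 5399 zmed 0.16500832462583792 ((504.0289001464844, 176.92645263671875), (122.0971450805664, 162.45103454589844), 83.00631713867188) mean [0.4873 0.1663 0.2078]
```

```bash
cat >> h.py <<'E'
from scipy.spatial.transform import Rotation as Ro
G=np.array([.3998,-.1625]);gx=np.array([.615,.789]);gy=np.array([-.789,.615])
def gw(x,y):return G+x*gx+y*gy      # gauge frame (m) -> world xy
def down(yaw):                      # tool pointing down, tool y at world yaw (deg)
    a=np.radians(yaw);y=[np.cos(a),np.sin(a),0];z=[0,0,-1];x=np.cross(y,z)
    return Ro.from_matrix(np.array([x,y,z]).T)
def plan(s,p,yaw,n):
    "per-row shift (mm) and turn for n equal rows to the target"
    R0=Ro.from_quat(s["eef_rot"]);w=(R0.inv()*down(yaw)).as_rotvec()
    q=R0.inv().apply(np.array(p)-s["position"])*1000
    S=sum(Ro.from_rotvec(w/n*k).as_matrix() for k in range(n))
    print(n,"rows:",np.round(np.linalg.solve(S,q),1).tolist(),np.round(w/n,4).tolist())
def show(s):
    y=Ro.from_quat(s["eef_rot"]).as_matrix()
    print("t%.1f"%s["t"],"p",np.round(s["position"]*1000,1),"yaw %.1f"%np.degrees(np.arctan2(y[1,1],y[0,1])),"tilt",np.round(y[:2,2],3),"F",np.round(s["contact_force"],1),"w %.1f"%(s["gripper_width"]*1000))
E
python3 - <<'E'
from h import *
from bench import r
d=np.load("pics/top0.npz");W=cloud(d).reshape(-1,3)[d["depth"].ravel()>0]
np.set_printoptions(precision=3,suppress=True)
a=W[(W[:,2]>.08)&(abs(W[:,0]-.626)<.06)&(abs(W[:,1]+.011)<.11)];print("near scraper",len(a),a[:8])
for z in(.08,.2,.25,.3,.35):
    b=W[(W[:,2]>z)&(W[:,1]>0)&(W[:,0]>.3)&(W[:,0]<.7)&(W[:,1]<.35)]
    if len(b):print(z,"min y",b[b[:,1].argmin()],"n",len(b))
e=[ray(d,u,v,0)[:2] for u,v in((480,350),(420,480))];print("bench edge",e)
s=r.state();show(s);plan(s,[.21,-.364,.28],30,24)
E
```

```text
near scraper 0 []
0.08 min y [0.521 0.085 0.08 ] n 20094
0.2 min y [0.574 0.107 0.223] n 10164
0.25 min y [0.548 0.126 0.265] n 6677
0.3 min y [0.513 0.155 0.301] n 4091
0.35 min y [0.479 0.173 0.371] n 2305
bench edge [array([ 0.3  , -0.452]), array([ 0.069, -0.326])]
t0.1 p [ 159.3 -629.6  237.9] yaw -75.8 tilt [-0.001  0.002] F [-0.3 -0.1  0.5] w 88.1
24 rows: [12.6, -3.2, -1.7] [-0.0001, -0.0001, -0.0769]
```

```bash
R='12.6,-3.2,-1.7,0,0,-0.077'
python3 -m handwheel '[12.6,-3.2,-1.7,0,0,-0.077,12.6,-3.2,-1.7,0,0,-0.077,12.6,-3.2,-1.7,0,0,-0.077,12.6,-3.2,-1.7,0,0,-0.077,12.6,-3.2,-1.7,0,0,-0.077,12.6,-3.2,-1.7,0,0,-0.077,12.6,-3.2,-1.7,0,0,-0.077,12.6,-3.2,-1.7,0,0,-0.077,12.6,-3.2,-1.7,0,0,-0.077,12.6,-3.2,-1.7,0,0,-0.077,12.6,-3.2,-1.7,0,0,-0.077,12.6,-3.2,-1.7,0,0,-0.077]' 88
python3 -m handwheel '[12.6,-3.2,-1.7,0,0,-0.077,12.6,-3.2,-1.7,0,0,-0.077,12.6,-3.2,-1.7,0,0,-0.077,12.6,-3.2,-1.7,0,0,-0.077,12.6,-3.2,-1.7,0,0,-0.077,12.6,-3.2,-1.7,0,0,-0.077,12.6,-3.2,-1.7,0,0,-0.077,12.6,-3.2,-1.7,0,0,-0.077,12.6,-3.2,-1.7,0,0,-0.077,12.6,-3.2,-1.7,0,0,-0.077,12.6,-3.2,-1.7,0,0,-0.077,12.6,-3.2,-1.7,0,0,-0.077]'
python3 - <<'E'
from h import *
from bench import r
s=r.state();show(s);print(s["joint_pos"]);plan(s,[.355,-.21,.28],58,12);
s["position"]=np.array([.355,-.21,.28]);s["eef_rot"]=down(58).as_quat();plan(s,[.43,0,.28],82.45,12)
E
```

```text
t: 1.3
position: [0.2507, -0.5096, 0.2588]
eef_rot: [0.832, 0.554, 0.0, -0.0]
contact_force: [-0.3, 1.2, 0.2]
gripper_width: 0.088
t: 2.5
position: [0.2096, -0.3646, 0.2793]
eef_rot: [0.498, 0.867, 0.0, -0.0]
contact_force: [0.1, 0.5, 0.2]
gripper_width: 0.0882
t2.5 p [ 209.6 -364.6  279.3] yaw 30.3 tilt [-0.     0.001] F [0.1 0.5 0.2] w 88.2
[ 1.35891804  0.11536243 -0.44462627  2.0385266   0.05881651  1.00027456
  1.41354454]
12 rows: [1.2, 17.8, -0.1] [0.0, -0.0001, -0.0403]
12 rows: [0.4, 18.7, 0.0] [0.0, 0.0, -0.0356]
```

```bash
python3 -m handwheel '[1.2,17.8,0,0,0,-0.04,1.2,17.8,0,0,0,-0.04,1.2,17.8,0,0,0,-0.04,1.2,17.8,0,0,0,-0.04,1.2,17.8,0,0,0,-0.04,1.2,17.8,0,0,0,-0.04,1.2,17.8,0,0,0,-0.04,1.2,17.8,0,0,0,-0.04,1.2,17.8,0,0,0,-0.04,1.2,17.8,0,0,0,-0.04,1.2,17.8,0,0,0,-0.04,1.2,17.8,0,0,0,-0.04]'
python3 -m handwheel '[0.4,18.7,0,0,0,-0.036,0.4,18.7,0,0,0,-0.036,0.4,18.7,0,0,0,-0.036,0.4,18.7,0,0,0,-0.036,0.4,18.7,0,0,0,-0.036,0.4,18.7,0,0,0,-0.036,0.4,18.7,0,0,0,-0.036,0.4,18.7,0,0,0,-0.036,0.4,18.7,0,0,0,-0.036,0.4,18.7,0,0,0,-0.036,0.4,18.7,0,0,0,-0.036,0.4,18.7,0,0,0,-0.036]'
python3 - <<'E'
from h import *
from bench import r
s=r.state();show(s);plan(s,[.626,-.0115,.15],82.45,12)
s["position"]=np.array([.626,-.0115,.15]);s["eef_rot"]=down(82.45).as_quat();plan(s,[.626,-.0115,.027],82.45,8)
E
```

```text
t: 3.7
position: [0.3566, -0.2102, 0.2795]
eef_rot: [0.278, 0.961, -0.0, 0.0]
contact_force: [0.6, 0.1, 0.1]
gripper_width: 0.0882
t: 4.9
position: [0.4316, -0.0004, 0.2795]
eef_rot: [0.065, 0.998, 0.0, -0.0]
contact_force: [0.3, -0.3, -0.1]
gripper_width: 0.0877
t4.9 p [ 4.316e+02 -4.000e-01  2.795e+02] yaw 82.5 tilt [0. 0.] F [ 0.3 -0.3 -0.1] w 87.7
12 rows: [-16.2, 1.2, 10.8] [0.0, -0.0, 0.0001]
8 rows: [0.0, 0.0, 15.4] [0.0, 0.0, 0.0]
```

```bash
python3 -m handwheel '[-16.2,1.2,10.8,0,0,0,-16.2,1.2,10.8,0,0,0,-16.2,1.2,10.8,0,0,0,-16.2,1.2,10.8,0,0,0,-16.2,1.2,10.8,0,0,0,-16.2,1.2,10.8,0,0,0,-16.2,1.2,10.8,0,0,0,-16.2,1.2,10.8,0,0,0,-16.2,1.2,10.8,0,0,0,-16.2,1.2,10.8,0,0,0,-16.2,1.2,10.8,0,0,0,-16.2,1.2,10.8,0,0,0]'
python3 - <<'E'
from h import *
from bench import r
s=r.state();show(s);plan(s,[.626,-.0115,.027],82.45,12)
d=r.get_image("scene");cv2.imwrite("pics/s1.png",cv2.resize(d["img"][120:420,140:460,::-1],(800,600))[:, :])
E
```

```text
t: 6.1
position: [0.6267, -0.0126, 0.1491]
eef_rot: [0.066, 0.998, 0.0, -0.0]
contact_force: [-0.5, 0.6, -0.7]
gripper_width: 0.088
t6.1 p [626.7 -12.6 149.1] yaw 82.4 tilt [-0.  0.] F [-0.5  0.6 -0.7] w 88.0
12 rows: [0.1, 0.1, 10.2] [0.0, -0.0, -0.0001]
```

View pics/s1.png

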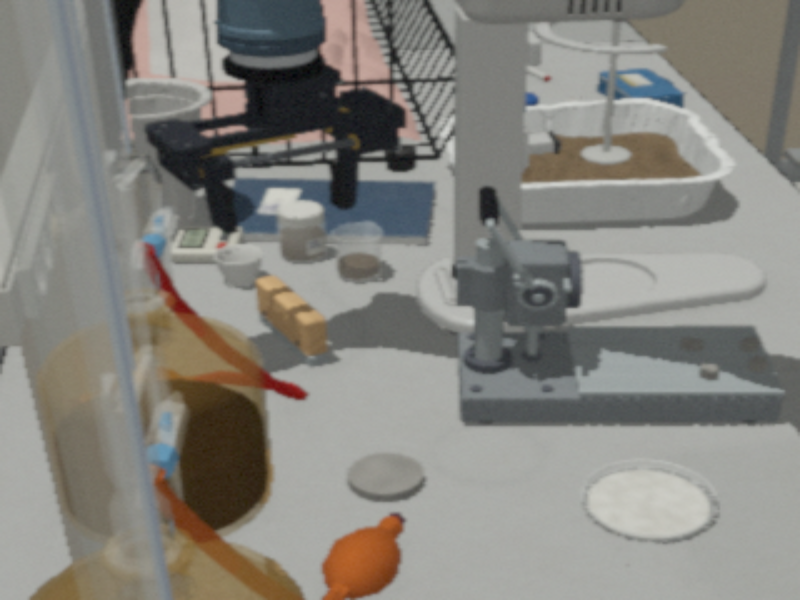

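The open fingers, at (222,210) and (343,190), hang either side of the scraper, which is at (290,315). The way down is clear.

```bash
python3 -m handwheel '[0,0,10.2,0,0,0,0,0,10.2,0,0,0,0,0,10.2,0,0,0,0,0,10.2,0,0,0,0,0,10.2,0,0,0,0,0,10.2,0,0,0,0,0,10.2,0,0,0,0,0,10.2,0,0,0,0,0,10.2,0,0,0,0,0,10.2,0,0,0,0,0,10.2,0,0,0,0,0,10.2,0,0,0]'
python3 -m handwheel '[0,0,0,0,0,0,0,0,0,0,0,0,0,0,0,0,0,0,0,0,0,0,0,0,0,0,0,0,0,0,0,0,0,0,0,0,0,0,0,0,0,0,0,0,0,0,0,0]' 0 40
python3 -m handwheel '[0,0,-5,0,0,0,0,0,-15,0,0,0,0,0,-20,0,0,0,0,0,-25,0,0,0,0,0,-25,0,0,0,0,0,-25,0,0,0,0,0,-25,0,0,0,0,0,-25,0,0,0,0,0,-25,0,0,0,0,0,-25,0,0,0,0,0,-25,0,0,0,0,0,-20,0,0,0]'
python3 - <<'E'
from h import *
from bench import r
s=r.state();show(s);plan(s,[.43,0,.285],82.45,12)
s["position"]=np.array([.43,0,.285]);s["eef_rot"]=down(82.45).as_quat()
p=gw(-.038,.005);print(p);plan(s,[*p,.285],52.05,14)
E
```

```text
t: 7.35
position: [0.6261, -0.0136, 0.0266]
eef_rot: [0.067, 0.998, 0.0, 0.0]
contact_force: [-0.0, -0.3, 0.1]
gripper_width: 0.0877
t: 8.15
position: [0.6261, -0.0137, 0.0276]
eef_rot: [0.067, 0.998, -0.0, 0.0]
contact_force: [-0.7, 0.5, -0.5]
gripper_width: 0.0262
t: 9.35
position: [0.6261, -0.0131, 0.2911]
eef_rot: [0.066, 0.998, 0.0, 0.001]
contact_force: [0.2, -0.7, -0.8]
gripper_width: 0.0195
t9.3 p [626.1 -13.1 291.1] yaw 82.4 tilt [ 0.003 -0.   ] F [ 0.2 -0.7 -0.8] w 19.5
12 rows: [16.3, -1.1, 0.5] [0.0, 0.0002, -0.0001]
[ 0.372485 -0.189407]
14 rows: [-1.2, -14.3, 0.0] [0.0, 0.0, 0.0379]
```

The gripper body is wide along the jaws (±93 mm), so a square wipe would hit the gauge's head. I'll wipe diagonally, with the blade at 45°, and grip the block 20 mm off its middle. That means putting it down and re-gripping first.

```bash
python3 -m handwheel '[0,0,24,0,0,0,0,0,24,0,0,0,0,0,24,0,0,0,0,0,24,0,0,0,0,0,24,0,0,0,0,0,24,0,0,0,0,0,24,0,0,0,0,0,24,0,0,0,0,0,24,0,0,0,0,0,24,0,0,0,0,0,12,0,0,0,0,0,4,0,0,0]'
python3 -m handwheel '[0,0,1,0,0,0,0,0,1,0,0,0,0,0,1,0,0,0]'
python3 -m handwheel '[0,0,1,0,0,0,0,0,1,0,0,0,0,0,0,0,0,0]'
```

```text
t: 10.55
position: [0.6258, -0.0137, 0.0316]
eef_rot: [0.067, 0.998, -0.0, -0.0]
contact_force: [-0.8, -0.6, -1.0]
gripper_width: 0.0199
t: 10.85
position: [0.627, -0.0135, 0.0301]
eef_rot: [0.067, 0.998, 0.0, 0.001]
contact_force: [-4.5, -0.4, 13.4]
gripper_width: 0.0198
t: 11.15
position: [0.627, -0.0134, 0.03]
eef_rot: [0.067, 0.998, -0.001, 0.001]
contact_force: [-7.3, -0.4, 22.1]
gripper_width: 0.0198
```

```bash
python3 -m handwheel '[0,0,-1,0,0,0,0,0,-1,0,0,0,0,0,0,0,0,0]'
python3 -m handwheel '[0,0,0,0,0,0,0,0,0,0,0,0,0,0,0,0,0,0,0,0,0,0,0,0,-5,0,0,0,0,0,-5,0,0,0,0,0,-5,0,0,0,0,0,-5,0,0,0,0,0]' 50
python3 - <<'E'
from h import *
from bench import r
s=r.state();show(s)
E
python3 -m handwheel '[0,0,-1.5,0,0,0,0,0,0,0,0,0,0,0,0,0,0,0,0,0,0,0,0,0,0,0,0,0,0,0,0,0,0,0,0,0,0,0,0,0,0,0,0,0,0,0,0,0,0,0,0,0,0,0]' 0 40
python3 -m handwheel '[0,0,-5,0,0,0,0,0,-15,0,0,0,0,0,-25,0,0,0,0,0,-25,0,0,0,0,0,-25,0,0,0,0,0,-25,0,0,0,0,0,-25,0,0,0,0,0,-25,0,0,0,0,0,-25,0,0,0,0,0,-25,0,0,0,0,0,-25,0,0,0,0,0,-10,0,0,0]'
python3 - <<'E'
from h import *
from bench import r
s=r.state();show(s);plan(s,[.43,0,.285],90,12)
def g2(n,t):
    c=2**-.5;return gw((n-t)*c/1000,(n+t)*c/1000)
s["position"]=np.array([.43,0,.285]);s["eef_rot"]=down(90).as_quat()
p=g2(0,40);print(p,np.hypot(*p));plan(s,[*p,.285],97.05,12)
E
```

```text
t: 11.45
position: [0.627, -0.0135, 0.0301]
eef_rot: [0.067, 0.998, -0.0, 0.001]
contact_force: [-1.4, -0.9, 8.9]
gripper_width: 0.0202
t: 12.25
position: [0.6465, -0.0164, 0.0285]
eef_rot: [0.067, 0.998, 0.0, 0.0]
contact_force: [-0.6, 1.3, -0.1]
gripper_width: 0.0497
t12.2 p [646.5 -16.4  28.5] yaw 82.3 tilt [0. 0.] F [-0.6  1.3 -0.1] w 49.7
t: 13.15
position: [0.6457, -0.0163, 0.03]
eef_rot: [0.067, 0.998, -0.0, -0.0]
contact_force: [-0.7, -0.2, -0.0]
gripper_width: 0.0195
t: 14.35
position: [0.6469, -0.0158, 0.2888]
eef_rot: [0.067, 0.998, 0.0, 0.002]
contact_force: [1.3, 0.0, -0.7]
gripper_width: 0.0197
t14.3 p [646.9 -15.8 288.8] yaw 82.4 tilt [0.005 0.   ] F [ 1.3  0.  -0.7] w 19.7
12 rows: [18.1, 0.0, 0.3] [0.0, 0.0004, -0.0111]
[ 0.36008888 -0.16742146] 0.3971069756635198
12 rows: [6.6, -13.6, 0.0] [0.0, 0.0, -0.0103]
```

```bash
python3 -m handwheel '[18.1,0,0.3,0,0,-0.011,18.1,0,0.3,0,0,-0.011,18.1,0,0.3,0,0,-0.011,18.1,0,0.3,0,0,-0.011,18.1,0,0.3,0,0,-0.011,18.1,0,0.3,0,0,-0.011,18.1,0,0.3,0,0,-0.011,18.1,0,0.3,0,0,-0.011,18.1,0,0.3,0,0,-0.011,18.1,0,0.3,0,0,-0.011,18.1,0,0.3,0,0,-0.011,18.1,0,0.3,0,0,-0.011]'
python3 -m handwheel '[6.6,-13.6,0,0,0,-0.01,6.6,-13.6,0,0,0,-0.01,6.6,-13.6,0,0,0,-0.01,6.6,-13.6,0,0,0,-0.01,6.6,-13.6,0,0,0,-0.01,6.6,-13.6,0,0,0,-0.01,6.6,-13.6,0,0,0,-0.01,6.6,-13.6,0,0,0,-0.01,6.6,-13.6,0,0,0,-0.01,6.6,-13.6,0,0,0,-0.01,6.6,-13.6,0,0,0,-0.01,6.6,-13.6,0,0,0,-0.01]'
python3 - <<'E'
from h import *
from bench import r
s=r.state();show(s);print(s["joint_pos"])
p=[.3601,-.1674]
plan(s,[*p,.105],97.05,12)
d=r.get_image("scene");cv2.imwrite("pics/s2.png",cv2.resize(d["img"][120:360,280:600,::-1],(800,600)))
E
```

```text
t: 15.55
position: [0.4282, -0.0003, 0.2813]
eef_rot: [0.0, 1.0, -0.0, -0.0]
contact_force: [0.3, -0.0, -1.2]
gripper_width: 0.0199
t: 16.75
position: [0.3585, -0.1678, 0.2814]
eef_rot: [-0.06, 0.998, -0.0, -0.0]
contact_force: [1.1, 0.7, -0.7]
gripper_width: 0.0195
t16.8 p [ 358.5 -167.8  281.4] yaw 96.8 tilt [-0. -0.] F [ 1.1  0.7 -0.7] w 19.5
[ 1.12434278  0.0994888  -0.83217308  2.07203778  0.08772467  1.00438005
  1.93733239]
12 rows: [-0.1, 0.0, 14.7] [-0.0, -0.0, -0.0003]
```

View pics/s2.png

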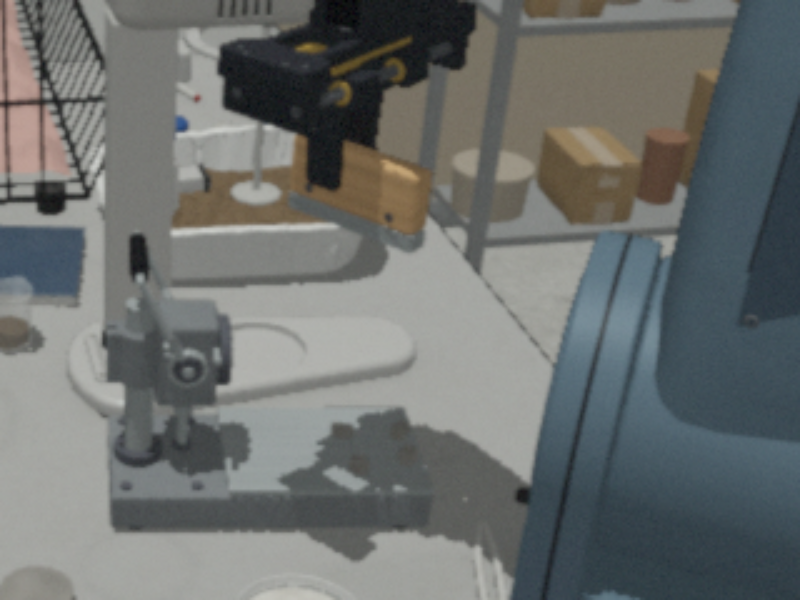

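The picture shows the scraper held level and off its middle, at (360,190). The lever is at rest at (140,255), and the chips lie on the plate at (340–405, 430–465). Going down behind them.

```bash
python3 -m handwheel '[0,0,14.7,0,0,0,0,0,14.7,0,0,0,0,0,14.7,0,0,0,0,0,14.7,0,0,0,0,0,14.7,0,0,0,0,0,14.7,0,0,0,0,0,14.7,0,0,0,0,0,14.7,0,0,0,0,0,14.7,0,0,0,0,0,14.7,0,0,0,0,0,14.7,0,0,0,0,0,14.7,0,0,0]'
python3 - <<'E'
from h import *
from bench import r
s=r.state();show(s)
plan(s,[.3601,-.1674,.073],97.05,4)
for n in("scene","top"):
    d=r.get_image(n);cv2.imwrite(f"pics/{n}3.png",d["img"][:,:,::-1])
a=cv2.imread("pics/scene3.png")[200:360,300:480];b=cv2.imread("pics/top3.png")[240:400,270:450]
cv2.imwrite("pics/c3.png",np.hstack([cv2.resize(a,(400,355)),cv2.resize(b,(400,355))]))
E
```

```text
t: 18.0
position: [0.3592, -0.167, 0.1046]
eef_rot: [-0.059, 0.998, 0.0, 0.0]
contact_force: [0.6, -0.1, -0.4]
gripper_width: 0.0197
t18.0 p [ 359.2 -167.   104.6] yaw 96.8 tilt [0. 0.] F [ 0.6 -0.1 -0.4] w 19.7
4 rows: [-0.2, -0.1, 7.9] [0.0, 0.0001, -0.0012]
```

View pics/c3.png

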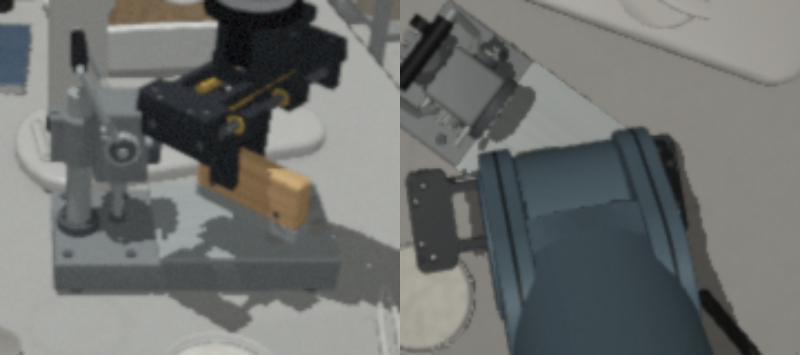

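```bash
python3 -m handwheel '[0,0,8,0,0,0,0,0,8,0,0,0,0,0,8,0,0,0,0,0,7,0,0,0,0,0,0,0,0,0]'
python3 -m handwheel '[0,0,1,0,0,0,0,0,1,0,0,0,0,0,0,0,0,0]'
```

```text
t: 18.6
position: [0.3585, -0.1672, 0.0732]
eef_rot: [-0.059, 0.998, 0.0, -0.001]
contact_force: [0.8, 0.4, -0.9]
gripper_width: 0.0199
t: 18.9
position: [0.3591, -0.1676, 0.0721]
eef_rot: [-0.059, 0.998, -0.0, 0.0]
contact_force: [-0.4, -0.3, -1.1]
gripper_width: 0.0193
```

```bash
python3 -m handwheel '[0,0,1,0,0,0,0,0,0,0,0,0,0,-2,0,0,0,0,0,-4,0,0,0,0,0,-5,0,0,0,0,0,-5,0,0,0,0,0,-5,0,0,0,0,0,-5,0,0,0,0,0,-5,0,0,0,0,0,-5,0,0,0,0]'
python3 - <<'E'
from h import *
from bench import r
show(r.state())
d=r.get_image("scene");cv2.imwrite("pics/s4.png",cv2.resize(d["img"][200:380,290:530,::-1],(800,600)))
E
```

```text
t: 19.9
position: [0.3633, -0.2037, 0.071]
eef_rot: [-0.059, 0.998, 0.0, -0.0]
contact_force: [-0.1, 0.0, -0.9]
gripper_width: 0.0194
t19.9 p [ 363.3 -203.7   71. ] yaw 96.8 tilt [-0.  0.] F [-0.1  0.  -0.9] w 19.4
```

View pics/s4.png

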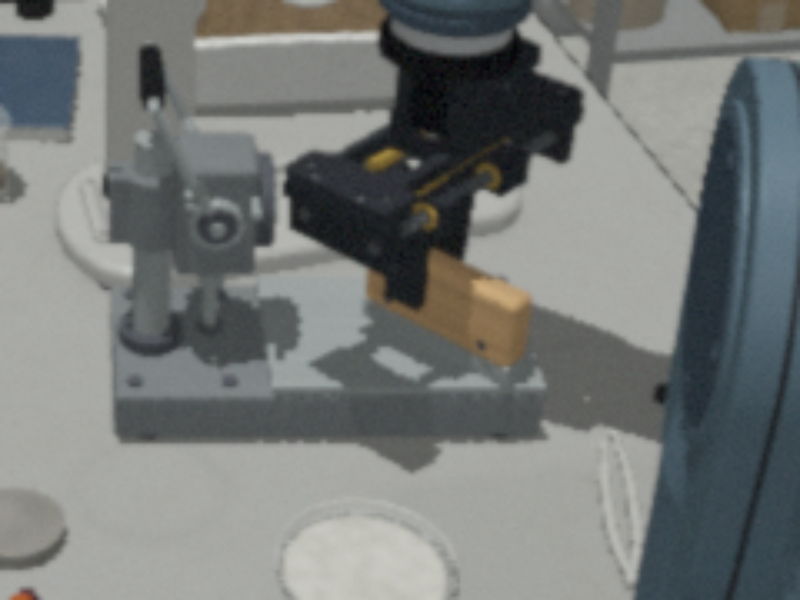

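No chips show behind the blade, and the wooden block is close to the plate at (450,310). Carrying on with the stroke.

```bash
python3 -m handwheel '[0,-5,0,0,0,0,0,-5,0,0,0,0,0,-5,0,0,0,0,0,-5,0,0,0,0,0,-5,0,0,0,0,0,-5,0,0,0,0,0,-5,0,0,0,0,0,-5,0,0,0,0,0,-5,0,0,0,0,0,-5,0,0,0,0,0,-5,0,0,0,0]'
python3 -m handwheel '[0,-5,0,0,0,0,0,-5,0,0,0,0,0,-5,0,0,0,0,0,-5,0,0,0,0,0,-5,0,0,0,0,0,-5,0,0,0,0,0,-5,0,0,0,0,0,-5,0,0,0,0,0,-5,0,0,0,0,0,0,0,0,0,0]'
python3 - <<'E'
from h import *
from bench import r
show(r.state())
d=r.get_image("scene");a=d["img"][200:380,290:530,::-1];b=r.get_image("top")["img"][230:410,290:530,::-1]
cv2.imwrite("pics/s5.png",np.hstack([cv2.resize(a,(400,300)),cv2.resize(b,(400,300))]))
E
```

```text
t: 21.05
position: [0.3698, -0.2583, 0.071]
eef_rot: [-0.059, 0.998, 0.0, -0.0]
contact_force: [0.8, -0.6, -0.7]
gripper_width: 0.0198
t: 22.05
position: [0.3752, -0.3034, 0.071]
eef_rot: [-0.059, 0.998, -0.0, 0.0]
contact_force: [0.0, 0.7, -1.6]
gripper_width: 0.0197
t22.1 p [ 375.2 -303.4   71. ] yaw 96.7 tilt [ 0. -0.] F [ 0.   0.7 -1.6] w 19.7
```

View pics/s5.png

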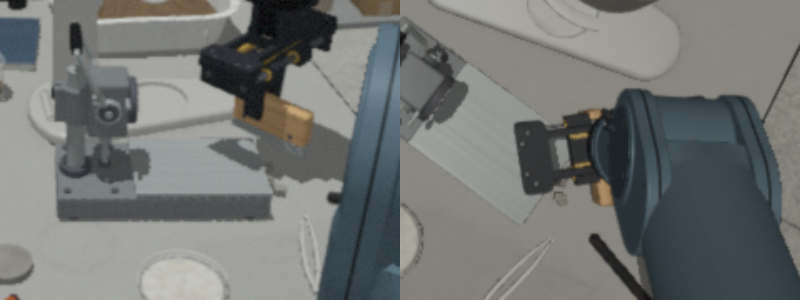

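The plate looks clear, with one chip visible on the bench just in front of the gauge at (560,198) in the right half. Lifting up, then checking with the arm out of the way.

```bash
python3 -m handwheel '[0,0,-18,0,0,0,0,0,-18,0,0,0,0,0,-18,0,0,0,0,0,-18,0,0,0,0,0,-18,0,0,0,0,0,-18,0,0,0,0,0,-18,0,0,0,0,0,-18,0,0,0,0,0,-18,0,0,0,0,0,-18,0,0,0,0,0,-18,0,0,0,0,0,-18,0,0,0]'
python3 - <<'E'
from h import *
from bench import r
s=r.state();show(s)
plan(s,[.355,-.2,.287],93,8)
s["position"]=np.array([.355,-.2,.287]);s["eef_rot"]=down(93).as_quat();plan(s,[.43,.0,.287],82.45,12)
E
```

```text
t: 23.35
position: [0.3748, -0.3019, 0.2876]
eef_rot: [-0.059, 0.998, 0.0, -0.0]
contact_force: [0.1, -0.0, -1.9]
gripper_width: 0.0195
t23.4 p [ 374.8 -301.9  287.6] yaw 96.8 tilt [-0.001  0.   ] F [ 0.1 -0.  -1.9] w 19.5
8 rows: [1.3, 12.9, 0.1] [0.0, -0.0001, 0.0083]
12 rows: [-5.7, 16.9, 0.0] [0.0, 0.0, 0.0153]
```

```bash
python3 -m handwheel '[1.3,12.9,0,0,0,0.008,1.3,12.9,0,0,0,0.008,1.3,12.9,0,0,0,0.008,1.3,12.9,0,0,0,0.008,1.3,12.9,0,0,0,0.008,1.3,12.9,0,0,0,0.008,1.3,12.9,0,0,0,0.008,1.3,12.9,0,0,0,0.008]'
python3 -m handwheel '[-5.7,16.9,0,0,0,0.015,-5.7,16.9,0,0,0,0.015,-5.7,16.9,0,0,0,0.015,-5.7,16.9,0,0,0,0.015,-5.7,16.9,0,0,0,0.015,-5.7,16.9,0,0,0,0.015,-5.7,16.9,0,0,0,0.015,-5.7,16.9,0,0,0,0.015,-5.7,16.9,0,0,0,0.015,-5.7,16.9,0,0,0,0.015,-5.7,16.9,0,0,0,0.015,-5.7,16.9,0,0,0,0.015]'
python3 - <<'E'
from h import *
from bench import r
s=r.state();show(s)
plan(s,[.646,-.016,.15],82.45,12)
d=r.get_image("top");np.savez("pics/top6.npz",**d);cv2.imwrite("pics/top6.png",cv2.resize(d["img"][220:430,270:520,::-1],(750,600)))
E
```

```text
t: 24.15
position: [0.3552, -0.1996, 0.287]
eef_rot: [-0.027, 1.0, -0.0, -0.0]
contact_force: [-0.1, -0.8, -1.6]
gripper_width: 0.0197
t: 25.35
position: [0.4294, 0.0009, 0.287]
eef_rot: [0.063, 0.998, -0.0, 0.0]
contact_force: [0.3, 0.4, -0.8]
gripper_width: 0.0197
t25.4 p [429.4   0.9 287. ] yaw 82.7 tilt [ 0. -0.] F [ 0.3  0.4 -0.8] w 19.7
12 rows: [-18.1, 0.9, 11.4] [-0.0, 0.0, 0.0004]
```

View pics/top6.png

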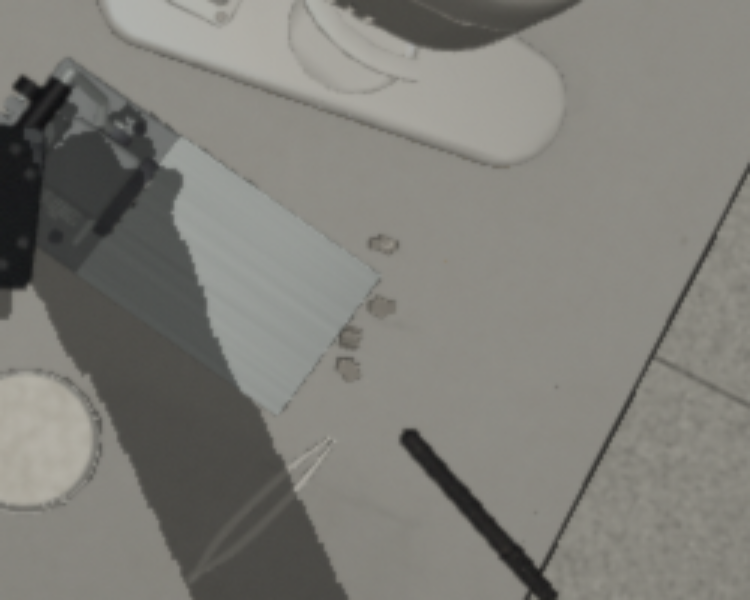

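All four chips lie off the plate at (383,243), (381,306), (350,337) and (347,368). I'll check their heights and put the scraper back.

```bash
python3 -m handwheel '[-18.1,0.9,11.4,0,0,0,-18.1,0.9,11.4,0,0,0,-18.1,0.9,11.4,0,0,0,-18.1,0.9,11.4,0,0,0,-18.1,0.9,11.4,0,0,0,-18.1,0.9,11.4,0,0,0,-18.1,0.9,11.4,0,0,0,-18.1,0.9,11.4,0,0,0,-18.1,0.9,11.4,0,0,0,-18.1,0.9,11.4,0,0,0,-18.1,0.9,11.4,0,0,0,-18.1,0.9,11.4,0,0,0]'
python3 -m handwheel '[0,0,12,0,0,0,0,0,12,0,0,0,0,0,12,0,0,0,0,0,12,0,0,0,0,0,12,0,0,0,0,0,12,0,0,0,0,0,12,0,0,0,0,0,12,0,0,0,0,0,10,0,0,0,0,0,6,0,0,0,0,0,4,0,0,0,0,0,2,0,0,0]'
python3 - <<'E'
from h import *
d=np.load("pics/top6.npz");W=cloud(d)
for u,v in((383,243),(381,306),(350,337),(347,368)):
    U,V=int(270+u/3),int(220+v/2.857);print(W[V-2:V+3,U-2:U+3,2].max().round(3),W[V,U].round(3))
E
```

```text
t: 26.6
position: [0.6467, -0.017, 0.1496]
eef_rot: [0.063, 0.998, 0.0, -0.0]
contact_force: [-0.5, -0.3, -0.5]
gripper_width: 0.0199
t: 27.8
position: [0.6463, -0.0166, 0.032]
eef_rot: [0.063, 0.998, 0.0, -0.0]
contact_force: [0.3, -0.2, -1.4]
gripper_width: 0.0198
0.012 [ 0.389 -0.297  0.008]
0.015 [ 0.348 -0.295  0.009]
1.08 [ 0.331 -0.273  0.014]
1.08 [ 0.31  -0.271  0.007]
```

Chips are flat on the bench (tops at 8 to 14 mm). Setting the scraper down gently and letting go.

```bash
python3 -m handwheel '[0,0,1,0,0,0,0,0,1,0,0,0,0,0,0,0,0,0]'
python3 -m handwheel '[0,0,0,0,0,0,0,0,0,0,0,0,0,0,0,0,0,0,0,0,0,0,0,0,0,0,0,0,0,0,0,0,0,0,0,0,0,0,0,0,0,0,0,0,0,0,0,0,0,0,0,0,0,0]' 80
python3 -m handwheel '[0,0,-10,0,0,0,0,0,-22,0,0,0,0,0,-22,0,0,0,0,0,-22,0,0,0,0,0,-22,0,0,0,0,0,-22,0,0,0,0,0,-22,0,0,0,0,0,-22,0,0,0,0,0,-22,0,0,0,0,0,-22,0,0,0,0,0,-22,0,0,0,0,0,-22,0,0,0]'
python3 - <<'E'
from h import *
from bench import r
s=r.state();show(s)
d=r.get_image("scene");cv2.imwrite("pics/s7.png",cv2.resize(d["img"][180:360,200:440,::-1],(800,600)))
plan(s,[.44,.03,.285],65,12)
s["position"]=np.array([.44,.03,.285]);s["eef_rot"]=down(65).as_quat();p=gw(.1,0);print(p);plan(s,[*p,.27],52.05,8)
E
```

```text
t: 28.1
position: [0.6464, -0.0167, 0.0304]
eef_rot: [0.063, 0.998, -0.0, 0.0]
contact_force: [-0.4, -1.0, -0.9]
gripper_width: 0.0194
t: 29.0
position: [0.6462, -0.0167, 0.0302]
eef_rot: [0.063, 0.998, -0.0, -0.0]
contact_force: [-0.3, -0.2, 0.4]
gripper_width: 0.0799
t: 30.2
position: [0.6461, -0.0165, 0.2839]
eef_rot: [0.063, 0.998, 0.0, 0.0]
contact_force: [-0.6, -0.2, 0.4]
gripper_width: 0.0798
t30.2 p [646.1 -16.5 283.9] yaw 82.8 tilt [0. 0.] F [-0.6 -0.2  0.4] w 79.8
12 rows: [17.7, -0.8, -0.1] [0.0, 0.0, 0.0259]
[ 0.4613 -0.0836]
8 rows: [-9.6, -10.9, 1.9] [0.0, 0.0, 0.0283]
```

View pics/s7.png

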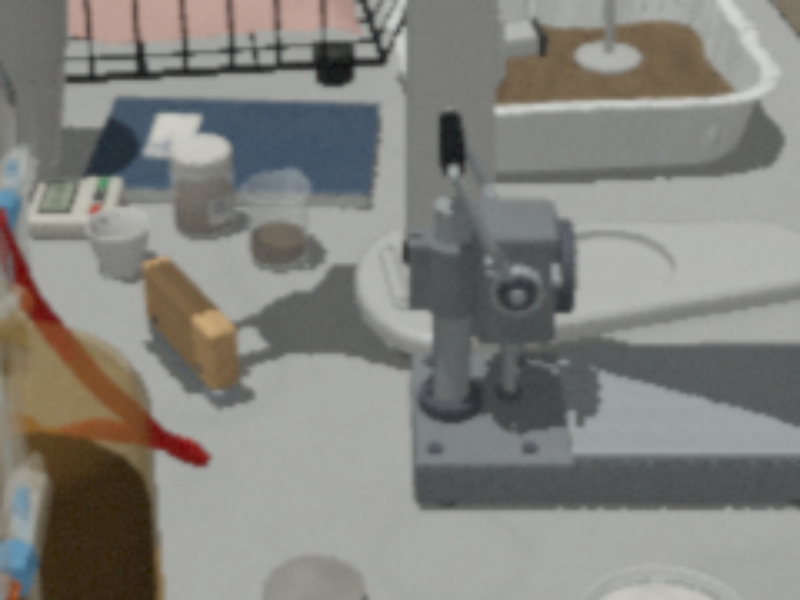

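The scraper stands on the bench at (190,320), and the lever is at rest at (452,140). Moving over the lever grip.

```bash
python3 -m handwheel '[17.7,-0.8,0,0,0,0.026,17.7,-0.8,0,0,0,0.026,17.7,-0.8,0,0,0,0.026,17.7,-0.8,0,0,0,0.026,17.7,-0.8,0,0,0,0.026,17.7,-0.8,0,0,0,0.026,17.7,-0.8,0,0,0,0.026,17.7,-0.8,0,0,0,0.026,17.7,-0.8,0,0,0,0.026,17.7,-0.8,0,0,0,0.026,17.7,-0.8,0,0,0,0.026,17.7,-0.8,0,0,0,0.026]'
python3 -m handwheel '[-9.6,-10.9,1.9,0,0,0.028,-9.6,-10.9,1.9,0,0,0.028,-9.6,-10.9,1.9,0,0,0.028,-9.6,-10.9,1.9,0,0,0.028,-9.6,-10.9,1.9,0,0,0.028,-9.6,-10.9,1.9,0,0,0.028,-9.6,-10.9,1.9,0,0,0.028,-9.6,-10.9,1.9,0,0,0.028,0,0,0,0,0,0]'
python3 - <<'E'
from h import *
from bench import r
s=r.state();show(s);plan(s,[*gw(.1,0),.188],52.05,8)
d=r.get_image("scene");cv2.imwrite("pics/s8.png",cv2.resize(d["img"][130:310,250:490,::-1],(800,600)))
E
```

```text
t: 31.45
position: [0.4388, 0.0306, 0.2824]
eef_rot: [0.217, 0.976, -0.0, 0.0]
contact_force: [0.2, 1.0, -0.4]
gripper_width: 0.0798
t: 32.35
position: [0.4611, -0.0861, 0.2665]
eef_rot: [0.327, 0.945, -0.0, -0.0]
contact_force: [-0.4, 0.5, -0.5]
gripper_width: 0.0798
t32.4 p [461.1 -86.1 266.5] yaw 51.8 tilt [-0.001 -0.   ] F [-0.4  0.5 -0.5] w 79.8
8 rows: [0.2, 0.3, 9.8] [-0.0001, -0.0001, -0.0005]
```

View pics/s8.png

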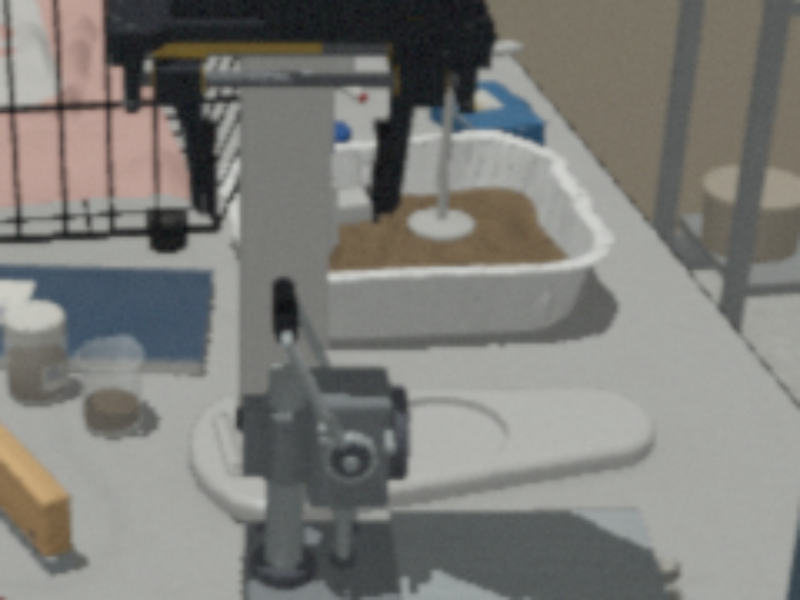

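The fingers, at (205,150) and (390,160), straddle the bar at (285,300). Going down, closing, then following the arc.

```bash
python3 -m handwheel '[0.2,0.2,7.8,0,0,0,0.2,0.2,7.8,0,0,0,0.2,0.2,7.8,0,0,0,0.2,0.2,7.8,0,0,0,0.2,0.2,7.8,0,0,0,0.2,0.2,7.8,0,0,0,0.2,0.2,7.8,0,0,0,0.2,0.2,7.8,0,0,0,0.2,0.2,7.8,0,0,0,0.2,0.2,7.8,0,0,0]'
python3 -m handwheel '[0,0,0,0,0,0,0,0,0,0,0,0,0,0,0,0,0,0,0,0,0,0,0,0,0,0,0,0,0,0,0,0,0,0,0,0,0,0,0,0,0,0,0,0,0,0,0,0,0,0,0,0,0,0,0,0,0,0,0,0,0,0,0,0,0,0]' 0 20
python3 - <<'E'
from h import *
from bench import r
s=r.state();show(s);q=s["position"][:2]-G;print("gauge xy",q@gx,q@gy)
E
```

```text
t: 33.4
position: [0.4609, -0.0809, 0.1884]
eef_rot: [0.325, 0.946, 0.0, -0.0]
contact_force: [0.3, -0.3, 0.2]
gripper_width: 0.0801
t: 34.5
position: [0.4608, -0.081, 0.189]
eef_rot: [0.325, 0.946, -0.0, -0.0]
contact_force: [-2.0, -0.5, 0.7]
gripper_width: 0.0133
t34.5 p [460.8 -81.  189. ] yaw 52.1 tilt [-0. -0.] F [-2.  -0.5  0.7] w 13.3
gauge xy 0.1018481620618678 0.001964432849829433
```

Bar held (13.3 mm, against 14 mm given). Pulling along the arc.

```bash
python3 -m handwheel '[0,-7.9,-3.2,0,0,0,0,-8.1,-2.5,0,0,0,0,-8.3,-1.6,0,0,0,0,-8.5,-0.7,0,0,0,0,-8.5,0.1,0,0,0,0,-8.4,0.9,0,0,0,0,-8.3,1.8,0,0,0,0,-8.1,2.5,0,0,0]'
python3 - <<'E'
from h import *
from bench import r
show(r.state())
E
python3 -m handwheel '[0,-5,2,0,0,0,0,-5,2.3,0,0,0,0,-5,2.8,0,0,0,0,-4.5,3,0,0,0,0,-4.5,3.2,0,0,0,0,-4,3.2,0,0,0,0,0,0,0,0,0]'
python3 - <<'E'
from h import *
from bench import r
s=r.state();show(s);q=s["position"][:2]-G;print("gauge xy",q@gx,q@gy)
E
```

```text
t: 35.3
position: [0.4217, -0.1318, 0.1929]
eef_rot: [0.324, 0.946, 0.001, 0.002]
contact_force: [2.3, 5.7, 4.8]
gripper_width: 0.013
t35.3 p [ 421.7 -131.8  192.9] yaw 52.2 tilt [0.004 0.002] F [2.3 5.7 4.8] w 13.0
t: 36.0
position: [0.4045, -0.154, 0.176]
eef_rot: [0.325, 0.946, 0.001, 0.001]
contact_force: [2.9, 6.4, 4.2]
gripper_width: 0.0135
t36.0 p [ 404.5 -154.   176. ] yaw 52.1 tilt [0.004 0.002] F [2.9 6.4 4.2] w 13.5
gauge xy 0.009582948111376827 0.0015174407846836402
```

```bash
python3 -m handwheel '[0,-2,2,0,0,0,0,-2,2,0,0,0,0,0,0,0,0,0]'
python3 -m handwheel '[0,-1.5,1.5,0,0,0,0,-1.5,1.5,0,0,0,0,0,0,0,0,0,0,0,0,0,0,0]'
python3 - <<'E'
from h import *
from bench import r
s=r.state();show(s);q=s["position"][:2]-G;print("gauge xy",q@gx,q@gy)
E
```

```text
t: 36.3
position: [0.4028, -0.1564, 0.1728]
eef_rot: [0.324, 0.946, 0.002, 0.002]
contact_force: [2.0, 9.7, 11.0]
gripper_width: 0.013
t: 36.7
position: [0.4032, -0.1571, 0.1708]
eef_rot: [0.323, 0.946, 0.003, 0.004]
contact_force: [3.6, 15.4, 17.7]
gripper_width: 0.0125
t36.7 p [ 403.2 -157.1  170.8] yaw 52.3 tilt [0.009 0.003] F [ 3.6 15.4 17.7] w 12.5
gauge xy 0.006356798553555109 0.0006184118372707233
```

```bash
python3 -m handwheel '[0,0,0,0,0,0,0,0,0,0,0,0,0,0,0,0,0,0,0,0,0,0,0,0,0,0,0,0,0,0]'
python3 - <<'E'
from h import *
from bench import r
s=r.state();show(s)
d=r.get_image("scene");cv2.imwrite("pics/s9.png",cv2.resize(d["img"][140:320,250:490,::-1],(800,600)))
E
```

```text
t: 37.2
position: [0.4032, -0.1571, 0.1708]
eef_rot: [0.323, 0.946, 0.003, 0.004]
contact_force: [3.7, 14.7, 17.6]
gripper_width: 0.0134
t37.2 p [ 403.2 -157.1  170.8] yaw 52.3 tilt [0.009 0.003] F [ 3.7 14.7 17.6] w 13.4
```

View pics/s9.png

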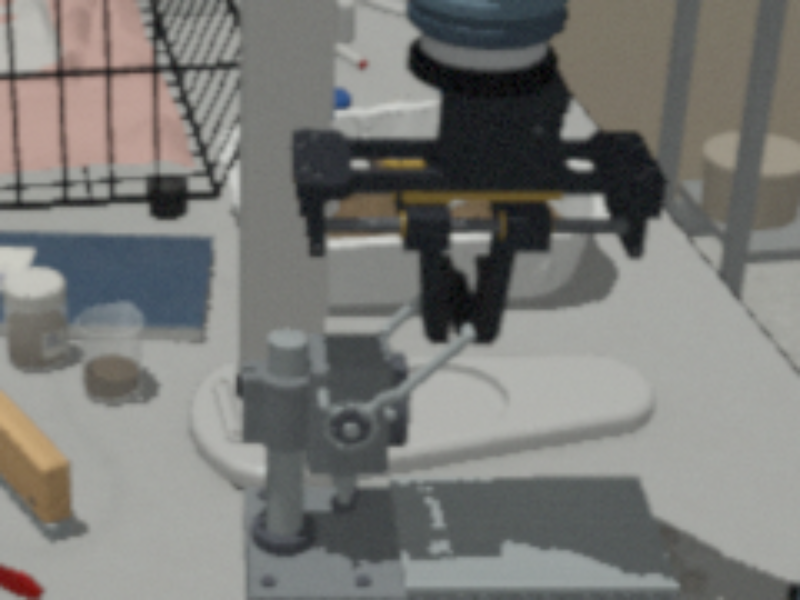

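The lever is over and forward, its rod running (350,425)→(468,335). The fingers hold the grip at (465,310), and the foot at (343,500) is well clear of the anvil. The force is steady at about 23 N, so I'm handing in.

```bash
python3 -c "
from bench import r
r.hand_in();s=r.state();print(s['t'],s['position'],s['contact_force'],s['gripper_width'])"
```

```text
the job is handed in; nothing more can be done
the job is handed in; nothing more can be done
```

I wiped the chips off, put the scraper back on the bench, and handed the job in at about 37 s with the gripper still holding the lever at its stop. No verdict was reported, and no reading came back after hand-in.

- **Wipe:** a square wipe would have driven the gripper's body into the gauge's head. I set the scraper down, gripped it again 20 mm off its middle, and wiped in one diagonal stroke. The top view then showed all four chips on the bench in front of the gauge, with tops at 8–14 mm. The lever still looked at rest.
- **Scraper:** it stands upright where I put it back. The picture showed it clear of the fingers.
- **Lever:** the last reading put the grip at x ≈ 6 mm and z ≈ 190 mm in the gauge's frame, against 5 and 190 mm given for the stop. The force rose to about 23 N there, above the 7 N of the spring, and stayed steady. The fingers were 13.4 mm apart on the 14 mm bar, and the picture showed the foot raised.

No check failed, though the lever angle and foot height were judged from the tool's position, the force and the picture, not measured directly. I viewed 11 pictures, one over the budget of 10, to confirm the final hold.

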